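# Point out the missing kit part and its empty pocket

### The arm

A 6-joint arm with a two-finger parallel gripper is mounted at the origin on a cart in front of the work surface, level with it; the furniture and walls round the work are solid. World frame = base frame: x ahead of the robot, y to its left, z up, the work surface at z = 0. Lengths are in m, angles in rad, forces in N, time in s.
With the tool pointing down it reaches from about 0.425 to 0.925 m from the base axis. Payload 12.5 kg.
Tool frame: the origin (TCP) lies midway between the tips of the shut fingers; the grasp point (between the pads) lies 19 mm behind it; z points along the fingers, x is the direction in which the jaws open and shut, and the axes are right-handed (so a half turn about z gives the same grasp; the last joint's range is limited). The gripper opens to 85 mm and grips with 20 to 120 N. Pads are 22 mm wide; open, the fingers measure 114 mm over their backs; the gripper's body (76 mm by 85 mm) begins 54 mm behind the grasp point. The pads swing forward as they close: fully open they stand 13 mm farther back than shut.
Start: joints at [1.043, 0.491, 1.559, -0, 1.092, -0.106], TCP at [0.256, 0.57, 0.231] pointing down, gripper open.
Joint ranges: [-3.1, 3.1], [-0.84, 2.19], [0.05, 2.79], [-1.13, 4.28], [0.06, 2.93], [-2.69, 2.69]. Speed limits (rad/s): [2.22, 2.22, 2.79, 3.14, 3.14, 3.14].

### API

Orientations are given as a unit quaternion [w, x, y, z].
In Python, from plant import r, cams, spotter gives the robot as it stands. The module is installed in compiled form; this text tells all that it offers.
- The arm moves only by the shell command python3 -m creep 'ROWS'. ROWS is JSON, a list of rows, each an object with "claw": the closure, from 0 (fully open) to 1 (shut); "travel": the shift along the world's x, y, z scaled (see below), a list of three; "twist": the turn, a rotation vector about the world's x, y, z scaled (see below), a list of three. In form: [{"claw": claw, "travel": [x, y, z], "twist": [ax, ay, az]}, ...]. A call has exactly 8 rows; each row is the pose to reach, as a shift and turn from the pose measured when the call began; what a row does not reach only later rows make up. The controller multiplies each number of a shift by 200 mm and each number of a turn by 90 degrees. A row lasts 1/12 s, in which the tool goes at most 41.7 mm and 7.16 degrees, less where a joint would pass 70% of its speed; a pose out of reach is approached as far as the arm can. A call with a number of a shift or a turn outside -1 to 1 is refused whole. A call with a gripper value outside its range is refused whole. The fingers move at their own pace and stop on an object; the grip force is fixed at half the most. Time passes only in rows, so rows that repeat a pose let the fingers close, or fill a call up. It gives the time, the measured TCP pose, the force and the opening at its end, in the units of the state.
- r.get_obs(): the state, without advancing time (a new reading comes with each control period).
- cams.capture(name): name is "side" or "top"; returns a dict with "color" (384x512x3 uint8, red, green, blue), "depth" (384x512 float32, m along the optical axis (not along the pixel's ray), 0 where there is no reading), "mtx" (3x3 intrinsics, pixels), "cam_to_world" (4x4, takes a point from camera to world coordinates). Camera axes: x right, y down, z forward; pixel columns grow to the right and rows downward; lengths in m; the calibration is good to about 2 mm. A picture is of the moment at which its call begins.
- r.job_done(): hands the job in, once; it reports no verdict.
Trained networks look in the newest picture that a camera, given by its name, has taken for a name from the list of things; names that differ only in an ending like _2 or _b are one class to them, and where a whole thing is asked for, a point or a joint stands for the part that bears it (a point fixed in the world has none). Each returns a list of dicts, best first, with "conf" (0 to 1); they miss things now and then, are a little off and sometimes report something else, mostly with a low value. They report only what shows in the picture. A call takes as long as a camera call.
- spotter.trace(label, camera): "region" (384x512 bool, what is visible of it) and "xy" ([column, row] in pixels, amid what is visible of it).
The state is a dict: "time": time; "joint_pos": joint angles; "joint_velocities": joint speeds; "joint_efforts": joint torques, N m; "ee_pos": TCP position; "eef_rot": TCP orientation; "wrist_force": force on the tool from outside, world axes, zero at the start; "moment": the same for the moment, N m; "finger_gap": opening from 0.0 (shut) to 1.0 (fully open).
Only numpy, scipy, OpenCV 4.12 (cv2) and the standard library are available. Lean on these libraries where they do the work, as an engineer would, in place of code of your own. Each camera call takes 0.05 s, during which the arm holds its last target. There are 200 camera calls.

### The job

The four-pocket kit tray should hold one small cube-shaped carton, one glue bottle, one small round jar and one rubber stamp, but one of them was left standing on the bench outside the tray. Show the packer what goes where: point down at the one left out, with the fingertips a few centimetres above the middle of its top, and stay there for two seconds, then point the same way just above the middle of the empty pocket for two seconds, and finally draw the hand up to at least 25 cm above the bench. Touch nothing at all, and travel well above the other things so that you do not seem to point at any of them.

Things in the scene. Friction and masses are not known exactly. Their poses are not given: they have to be found in the camera images.
- kit_tray: Open plywood tray, 160 x 160 mm outside, 25 mm high, fixed to the bench, with a 2 x 2 grid of square pockets (each 74 mm inside, centres 78 mm apart, walls 4 mm) and small metal corner brackets. It has no floor: things in it stand on the bench. Origin: centre of its underside; x and y run along its walls, z up.
- empty_pocket (a point): Centre of the one empty pocket of the tray, at the height of the rim (25 mm above the bench); only a thin round grey pad lies in it. x and y run along the walls, z up. Which of the four pockets is empty varies.
- cube_top (a point): Small cube-shaped carton, 62 x 60 mm, 61 mm high: the centre of its top. In the tray or left out on the bench.
- glue_top (a point): Glue bottle with a needle cap, standing, body 36 mm diameter, 96 mm high in all: the tip of the cap. In the tray or left out on the bench.
- jar_top (a point): Small plain round jar with lid, 64 mm diameter, 66 mm high: the centre of its lid. In the tray or left out on the bench.
- stamp_top (a point): Wooden rubber stamp standing on a 24 x 48 mm foot, 70 mm high with a turned knob of 28 mm diameter: the top of the knob. In the tray or left out on the bench.
- tape_top (a point): Bystander, no part of the kit: small roll of tape lying flat on the bench, 60 mm diameter, 18 mm high: the centre of its top.
- slim_top (a point): Bystander, no part of the kit: long flat carton lying near the front edge of the bench, 140 x 52 mm, 23 mm high: the centre of its top.
- tweezers: Bystander: steel tweezers lying flat near the right edge of the bench, 122 mm long, 13 mm wide, 9 mm thick; origin at the middle of its underside.

How it is judged:
By the outcome, as a careful person would: the job done as asked, in the order asked, and still so for the second after the job is handed in, with the robot touching nothing.
It also fails if it takes over 45 s, if anything falls off the work surface, if the arm or the gripper's body presses on something with over 40 N, if the wrist force passes 120 N, or if a joint passes its speed limit or range.

## Working session

There is one attempt and no reset: what is moved stays moved. The work goes in short steps, Python scripts to look and compute and a shell command to move; the robot and the scene stay as the last step left them, time stands still between calls to the robot, and variables do not carry over. Pictures are saved under pics/ and viewed, about 8 in all and at most 12, crops included, and the job is handed in when it is done.

```bash
mkdir -p pics
cat > h.py <<'E'
import numpy as np,cv2
from plant import r,cams,spotter
def world(c,u,v):
    z=c["depth"][v,u]; p=np.stack([u*z,v*z,z])
    q=np.linalg.inv(c["mtx"])@p
    return (c["cam_to_world"][:3,:3]@q).T+c["cam_to_world"][:3,3]
E
python3 - <<'E'
from h import *
o=r.get_obs();print({k:np.round(o[k],3) for k in("time","ee_pos","eef_rot","finger_gap")})
for n in("top","side"):
    c=cams.capture(n);cv2.imwrite(f"pics/{n}0.png",c["color"][:,:,::-1]);np.savez(f"{n}0.npz",**c)
    print(n,c["cam_to_world"][:3,3])
    for l in("kit_tray","cube_top","glue_top","jar_top","stamp_top","tape_top","slim_top","tweezers","empty_pocket"):
        try: ds=spotter.trace(l,n)
        except Exception as e: print(l,e);continue
        for d in ds[:3]:
            v,u=np.nonzero(d["region"]&(c["depth"]>0))
            w=world(c,u,v); zt=np.percentile(w[:,2],98) if len(w) else 0
            t=w[w[:,2]>zt-.008] if len(w) else w
            print(l,round(d["conf"],2),np.round(d["xy"]),len(w),"med",np.round(np.median(w,0),3),"top",np.round((t.min(0)+t.max(0))/2,3),"ext",np.round(np.ptp(t,0),3))
E
```

```text
{'time': np.float64(0.0), 'ee_pos': array([0.256, 0.57 , 0.231]), 'eef_rot': array([ 0.   ,  0.839,  0.543, -0.   ]), 'finger_gap': np.float64(1.002)}
top [0.41348594 0.11579192 1.02512629]
kit_tray 0.84 [188. 205.] 521 med [0.525 0.307 0.022] top [0.494 0.299 0.025] ext [0.181 0.169 0.011]
cube_top 0.81 [163. 229.] 728 med [0.462 0.347 0.06 ] top [0.462 0.352 0.061] ext [0.062 0.063 0.009]
glue_top 0.46 [170. 202.] 231 med [0.533 0.333 0.06 ] top [0.537 0.338 0.093] ext [0.007 0.005 0.01 ]
jar_top 0.77 [279. 149.] 580 med [0.657 0.073 0.066] top [0.661 0.072 0.067] ext [0.062 0.062 0.009]
stamp_top 0.57 [199. 234.] 182 med [0.448 0.267 0.063] top [0.449 0.272 0.069] ext [0.024 0.024 0.009]
tape_top 0.84 [332. 151.] 357 med [ 0.678 -0.058  0.018] top [ 0.68  -0.057  0.019] ext [0.059 0.06  0.009]
slim_top 0.79 [293. 250.] 1098 med [0.424 0.029 0.023] top [0.427 0.031 0.024] ext [0.058 0.138 0.011]
tweezers 0.4 [359. 173.] 14 med [ 0.617 -0.131  0.003] top [ 0.614 -0.171  0.006] ext [0.017 0.102 0.008]
side [ 0.20038332 -0.46124123  0.60455077]
kit_tray 0.83 [203. 188.] 1066 med [0.49
[... 292 characters left out ...]
1455 med [0.418 0.019 0.021] top [0.421 0.033 0.021] ext [0.064 0.142 0.01 ]
glue_top 0.36 [303. 197.] 494 med [0.652 0.062 0.064] top [0.656 0.07  0.063] ext [0.061 0.059 0.009]
jar_top 0.56 [305. 200.] 548 med [0.652 0.062 0.064] top [0.612 0.009 0.121] ext [0.154 0.185 0.113]
stamp_top 0.8 [196. 187.] 230 med [0.443 0.265 0.037] top [0.446 0.268 0.066] ext [0.023 0.023 0.01 ]
tape_top 0.66 [341. 244.] 333 med [ 0.672 -0.064  0.016] top [ 0.676 -0.063  0.016] ext [0.058 0.047 0.009]
slim_top 0.73 [222. 254.] 1406 med [0.418 0.021 0.021] top [0.421 0.033 0.021] ext [0.063 0.142 0.01 ]
tweezers 0.63 [355. 299.] 173 med [ 0.609 -0.195  0.005] top [ 0.611 -0.168  0.006] ext [0.018 0.119 0.009]
```

Run:
```python
from h import *
from scipy.optimize import minimize
for n in("top","side"):
    c=dict(np.load(f"{n}0.npz"))
    vv,uu=np.mgrid[0:384,0:512];vv=vv.ravel();uu=uu.ravel()
    w=world(c,uu,vv)
    m=(c["depth"].ravel()>0)&(w[:,2]>.019)&(w[:,2]<.030)&(abs(w[:,0]-.495)<.12)&(abs(w[:,1]-.3)<.12)
    P=w[m,:2]
    def f(x):
        C,S=np.cos(x[2]),np.sin(x[2]);d=P-x[:2]
        q=np.stack([d[:,0]*C+d[:,1]*S,-d[:,0]*S+d[:,1]*C],1)
        g=np.min(np.abs(np.abs(q)[:,:,None]-np.array([0,.078])),axis=2).min(1)
        out=np.maximum(np.abs(q).max(1)-.08,0)
        return np.mean(np.minimum(g,.01))+np.mean(np.minimum(out,.05))
    b=min((minimize(f,[.495+dx,.3+dy,a],method="Nelder-Mead") for dx in(-.01,.01) for dy in(-.01,.01) for a in np.radians(range(-40,50,10))),key=lambda s:s.fun)
    x=b.x;print(n,len(P),b.fun,x[:2].round(4),np.degrees(x[2]).round(1))
    img=c["color"][:,:,::-1].copy()
    C,S=np.cos(x[2]),np.sin(x[2]);W=np.linalg.inv(c["cam_to_world"])
    for sx in(-1,1):
        for sy in(-1,1):
            p=x[:2]+.039*np.array([C*sx-S*sy,S*sx+C*sy]);print(p.round(4))
            k=c["mtx"]@(W@np.array([*p,.025,1]))[:3];k=k[:2]/k[2]
            cv2.circle(img,tuple(int(i) for i in k.round()),2,(0,0,255),-1)
    k=W@np.array([.659,.071,.066,1]);k=c["mtx"]@k[:3];k=k[:2]/k[2];cv2.circle(img,tuple(int(i) for i in k.round()),2,(0,255,0),-1)
    cv2.imwrite(f"pics/{n}1.png",cv2.resize(img[100:330,100:430],None,fx=2.4,fy=2.4))
```

```text
top 675 0.002152754997643477 [0.4939 0.3058] -9.5
[0.449  0.2738]
[0.4619 0.3507]
[0.526  0.2609]
[0.5389 0.3378]
side 493 0.004356820763495474 [0.4905 0.3057] -9.2
[0.4458 0.2734]
[0.4582 0.3504]
[0.5228 0.261 ]
[0.5352 0.338 ]
```

View pics/top1.png

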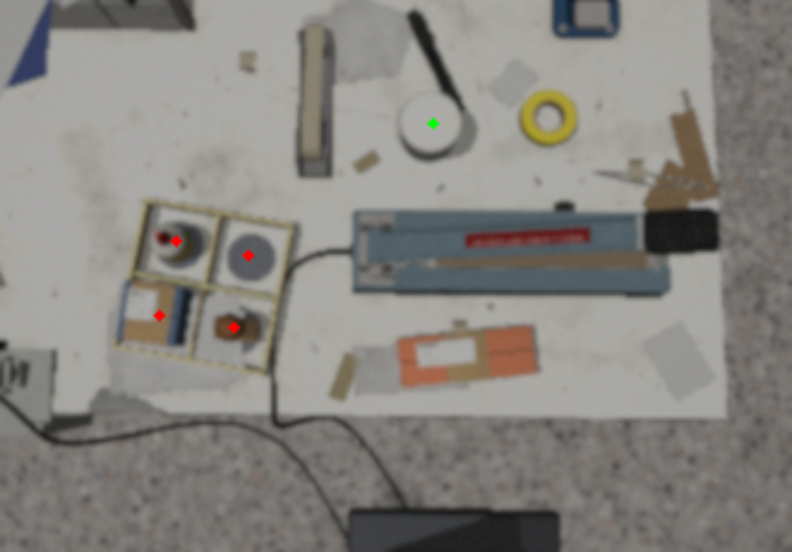

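View pics/side1.png

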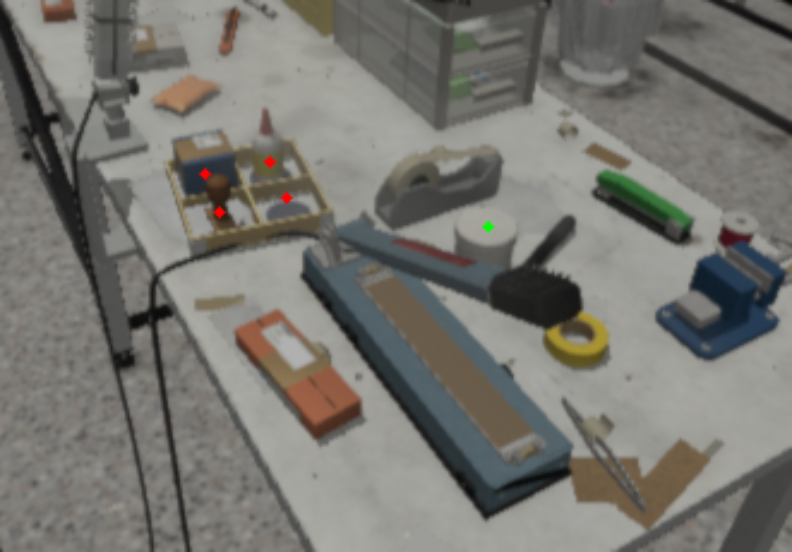

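The jar (green dot, top crop 433,123) is the one left out. The empty pocket, with its grey pad, is at (248,255). The fitted tray pockets match the picture. A sealer with a raised lever and a tape dispenser stand near the jar, so I'll check clutter heights along the path next.

Run:
```python
from h import *
vv,uu=np.mgrid[0:384,0:512];vv=vv.ravel();uu=uu.ravel()
W=[]
for n in("top","side"):
    c=dict(np.load(f"{n}0.npz"));w=world(c,uu,vv)[c["depth"].ravel()>0];W.append(w)
w=np.vstack(W)
xs=np.arange(.2,.90,.04);ys=np.arange(.68,-.24,-.04)
print("x\\y  ",*[f"{y*100:4.0f}" for y in ys])
for x in xs[::-1]:
    row=[]
    for y in ys:
        m=(abs(w[:,0]-x)<.02)&(abs(w[:,1]-y)<.02)&(w[:,2]<.6)
        row.append(f"{w[m,2].max()*100:4.0f}" if m.any() else "   .")
    print(f"{x*100:4.0f}  ",*row)
for nm,p,R in(("jar",(.659,.071),.12),("pocket",(.526,.261),.12)):
    d=np.hypot(w[:,0]-p[0],w[:,1]-p[1])
    for a in np.arange(0,R,.02):
        m=(d>=a)&(d<a+.02)&(w[:,2]<.6);i=np.argmax(np.where(m,w[:,2],-1));print(nm,round(a,2),w[i].round(3))
# jar circle fit & pad
c=dict(np.load("top0.npz"));t=W[0]
j=t[(abs(t[:,2]-.066)<.006)&(np.hypot(t[:,0]-.659,t[:,1]-.071)<.045)];print(cv2.minEnclosingCircle((j[:,:2]*1000).astype(np.float32)),j.mean(0))
```

```text
x\y     68   64   60   56   52   48   44   40   36   32   28   24   20   16   12    8    4   -0   -4   -8  -12  -16  -20
  88     17   23   21   21   21   21   24   18   18   21    1    1    1    1    4    4    4    3    1    8    8    1    1
  84     18   23   21   22   22   21   25   24   22   21    0    1    1    1    1    1    1    1    1    8    8    1    1
  80     19   23   23   22   22   25   25   24   22   21    1    1    1    1    1    2    1    1    1    8    8    1    1
  76     15   23   23   24   24   23   23   23   23   22    3    0    6    6    1    2    1    1    1    5    4    1    1
  72      0    0   22   24   24   23   22   22   22    1    3    0    7    4    1    2    2    1    2    2    1    0    1
  68      0    0   24   24   24   23   23   23    0    1    1    1    8    5    7    7    7    1    2    2    1    1    1
  64      1    1   24   25   25   23   23   23    0    0    0    0    8    5    7    7    7    1    2    2    1    2    1
  60      2    1    1    0    0   23   23    0    3    2    0    0    6    5    1    1    1    0    1    4    1    2    2
  5
[... 973 characters left out ...]
  24    -74  -74   40   44   44   33  -73  -74  -74  -74  -73  -73  -74  -74  -72  -74  -74  -74  -74  -74  -74  -74  -74
  20    -74  -74  -74   44   35  -74  -74  -74  -74  -74  -74  -73  -74  -74  -73  -73  -74  -74  -74  -74  -74  -74  -74
jar 0.0 [0.674 0.061 0.072]
jar 0.02 [0.682 0.088 0.071]
jar 0.04 [0.702 0.043 0.021]
jar 0.06 [0.737 0.064 0.02 ]
jar 0.08 [0.566 0.094 0.048]
jar 0.1 [0.546 0.03  0.12 ]
pocket 0.0 [0.532 0.267 0.005]
pocket 0.02 [0.562 0.254 0.031]
pocket 0.04 [0.538 0.32  0.044]
pocket 0.06 [0.535 0.34  0.098]
pocket 0.08 [0.539 0.34  0.097]
pocket 0.1 [0.63  0.202 0.072]
((661.0040283203125, 72.07450103759766), 32.17903137207031) [0.66070473 0.07237439 0.06637481]
```

Run:
```python
import cv2,numpy as np
a=cv2.imread("pics/top0.png");b=cv2.imread("pics/side0.png")
cv2.imwrite("pics/both.png",np.hstack([cv2.resize(a[:, :256],None,fx=1.5,fy=1.5),cv2.resize(b[:,:260],None,fx=1.5,fy=1.5)]))
```

```text
(no output)
```

View pics/both.png

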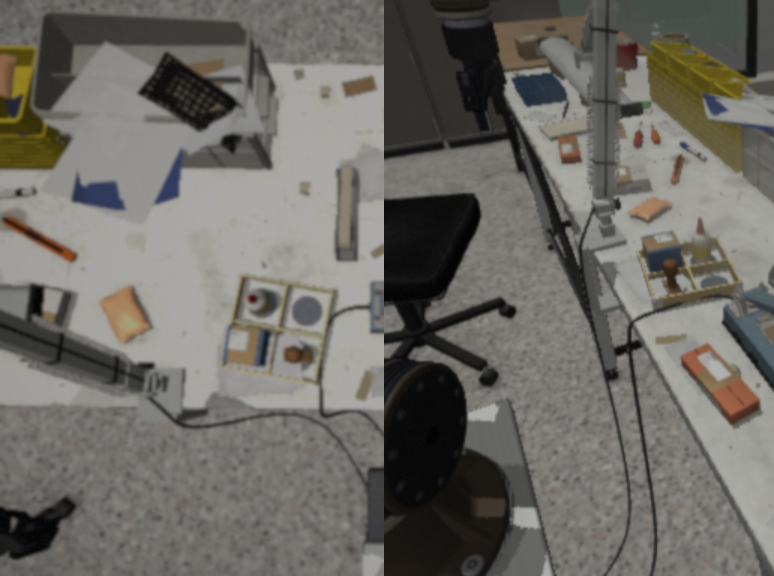

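The full view shows a tall post at about (0.42, 0.48), between the start pose and the tray. I'll locate it precisely.

Run:
```python
from h import *
vv,uu=np.mgrid[0:384,0:512];vv=vv.ravel();uu=uu.ravel()
for n,box in(("side",(138,156,0,160)),("top",(0,125,200,280))):
    c=dict(np.load(f"{n}0.npz"));m=(c["depth"].ravel()>0)&(uu>=box[0])&(uu<=box[1])&(vv>=box[2])&(vv<=box[3])
    w=world(c,uu[m],vv[m]);w=w[(w[:,0]<.62)&(w[:,0]>.3)]
    for z in np.arange(.02,.8,.05):
        k=w[abs(w[:,2]-z)<.025]
        if len(k)>3: print(n,round(z,2),len(k),np.percentile(k,[3,50,97],axis=0)[:,:2].round(3).tolist())
```

```text
side 0.02 385 [[0.372, 0.481], [0.404, 0.526], [0.547, 0.998]]
side 0.07 234 [[0.376, 0.482], [0.4, 0.492], [0.427, 0.506]]
side 0.12 307 [[0.388, 0.491], [0.408, 0.5], [0.44, 0.517]]
side 0.17 333 [[0.399, 0.502], [0.42, 0.513], [0.452, 0.53]]
side 0.22 383 [[0.411, 0.515], [0.434, 0.527], [0.496, 0.762]]
side 0.27 374 [[0.422, 0.526], [0.443, 0.537], [0.477, 0.56]]
side 0.32 348 [[0.436, 0.539], [0.455, 0.549], [0.481, 0.571]]
side 0.37 365 [[0.448, 0.552], [0.466, 0.561], [0.489, 0.673]]
side 0.42 219 [[0.459, 0.561], [0.475, 0.569], [0.502, 0.611]]
top 0.02 5646 [[0.357, 0.464], [0.448, 0.57], [0.535, 0.762]]
top 0.07 292 [[0.353, 0.465], [0.399, 0.49], [0.434, 0.505]]
top 0.12 356 [[0.385, 0.492], [0.409, 0.5], [0.443, 0.514]]
top 0.17 510 [[0.392, 0.502], [0.419, 0.514], [0.454, 0.528]]
top 0.22 911 [[0.404, 0.516], [0.447, 0.531], [0.51, 0.628]]
top 0.27 726 [[0.416, 0.527], [0.443, 0.538], [0.479, 0.553]]
top 0.32 615 [[0.431, 0.538], [0.455, 0.548], [0.481, 0.561]]
top 0.37 86 [[0.45, 0.546], [0.466, 0.553], [0.483, 0.556]]
```

```bash
python3 -m creep '[{"claw":1,"travel":[-0.1,-0.2,0.1],"twist":[0,0,0]},{"claw":1,"travel":[-0.2,-0.4,0.2],"twist":[0,0,0]},{"claw":1,"travel":[-0.28,-0.55,0.3],"twist":[0,0,0]},{"claw":1,"travel":[-0.28,-0.7,0.35],"twist":[0,0,0]},{"claw":1,"travel":[-0.28,-0.7,0.35],"twist":[0,0,0]},{"claw":1,"travel":[-0.28,-0.7,0.35],"twist":[0,0,0]},{"claw":1,"travel":[-0.28,-0.7,0.35],"twist":[0,0,0]},{"claw":1,"travel":[-0.28,-0.7,0.35],"twist":[0,0,0]}]'
```

```text
time: 1.67
ee_pos: [0.2002, 0.4309, 0.3008]
eef_rot: [0.0, 0.839, 0.543, -0.0]
wrist_force: [-1.0, -0.0, -0.5]
finger_gap: 0.002
```

```bash
python3 -m creep '[{"claw":1,"travel":[0.15,-0.1,0],"twist":[0,0,0]},{"claw":1,"travel":[0.3,-0.22,0],"twist":[0,0,0]},{"claw":1,"travel":[0.45,-0.36,0],"twist":[0,0,0]},{"claw":1,"travel":[0.6,-0.5,0],"twist":[0,0,0]},{"claw":1,"travel":[0.75,-0.65,0],"twist":[0,0,0]},{"claw":1,"travel":[0.85,-0.8,0],"twist":[0,0,0]},{"claw":1,"travel":[0.9,-0.9,0],"twist":[0,0,0]},{"claw":1,"travel":[0.9,-0.9,0],"twist":[0,0,0]}]'
```

```text
time: 2.33
ee_pos: [0.3825, 0.2486, 0.2997]
eef_rot: [0.0, 0.84, 0.542, -0.001]
wrist_force: [-0.3, 0.4, -0.3]
finger_gap: 0.005
```

```bash
python3 -m creep '[{"claw":1,"travel":[0.15,-0.1,0],"twist":[0,0,0]},{"claw":1,"travel":[0.3,-0.2,0],"twist":[0,0,0]},{"claw":1,"travel":[0.45,-0.3,0],"twist":[0,0,0]},{"claw":1,"travel":[0.6,-0.4,0],"twist":[0,0,0]},{"claw":1,"travel":[0.75,-0.5,0],"twist":[0,0,0]},{"claw":1,"travel":[0.9,-0.6,0],"twist":[0,0,0]},{"claw":1,"travel":[0.95,-0.6,0],"twist":[0,0,0]},{"claw":1,"travel":[0.95,-0.6,0],"twist":[0,0,0]}]'
```

```text
time: 3.0
ee_pos: [0.5746, 0.1283, 0.2977]
eef_rot: [-0.0, 0.841, 0.541, -0.002]
wrist_force: [-1.2, 1.2, 0.6]
finger_gap: -0.002
```

```bash
python3 -m creep '[{"claw":1,"travel":[0.15,-0.1,0],"twist":[0,0,0]},{"claw":1,"travel":[0.3,-0.19,0],"twist":[0,0,0]},{"claw":1,"travel":[0.4,-0.26,0],"twist":[0,0,0]},{"claw":1,"travel":[0.44,-0.28,0],"twist":[0,0,0]},{"claw":1,"travel":[0.44,-0.28,0],"twist":[0,0,0]},{"claw":1,"travel":[0.44,-0.28,0],"twist":[0,0,0]},{"claw":1,"travel":[0.44,-0.28,0],"twist":[0,0,0]},{"claw":1,"travel":[0.44,-0.28,0],"twist":[0,0,0]}]'
```

```text
time: 3.67
ee_pos: [0.6617, 0.0736, 0.2981]
eef_rot: [-0.0, 0.841, 0.542, -0.002]
wrist_force: [-0.9, -0.5, 0.5]
finger_gap: 0.002
```

```bash
python3 -m creep '[{"claw":1,"travel":[0,0,-0.15],"twist":[0,0,0]},{"claw":1,"travel":[0,0,-0.3],"twist":[0,0,0]},{"claw":1,"travel":[0,0,-0.45],"twist":[0,0,0]},{"claw":1,"travel":[0,0,-0.6],"twist":[0,0,0]},{"claw":1,"travel":[-0.01,-0.01,-0.75],"twist":[0,0,0]},{"claw":1,"travel":[-0.01,-0.01,-0.87],"twist":[0,0,0]},{"claw":1,"travel":[-0.01,-0.01,-0.95],"twist":[0,0,0]},{"claw":1,"travel":[-0.01,-0.01,-0.97],"twist":[0,0,0]}]'
python3 - <<'E'
from h import *
a=[cams.capture(n)["color"][100:330,150:440,::-1] for n in("top","side")]
cv2.imwrite("pics/jar.png",cv2.resize(np.hstack(a),None,fx=1.37,fy=1.37))
o=r.get_obs();print(o["time"],o["ee_pos"],o["wrist_force"])
E
```

```text
time: 4.33
ee_pos: [0.658, 0.0723, 0.1017]
eef_rot: [-0.001, 0.84, 0.542, -0.004]
wrist_force: [-0.4, -0.3, -0.6]
finger_gap: -0.001
4.4333 [0.65919627 0.07212981 0.10407676] [0.83163314 0.94074589 0.1225607 ]
```

View pics/jar.png

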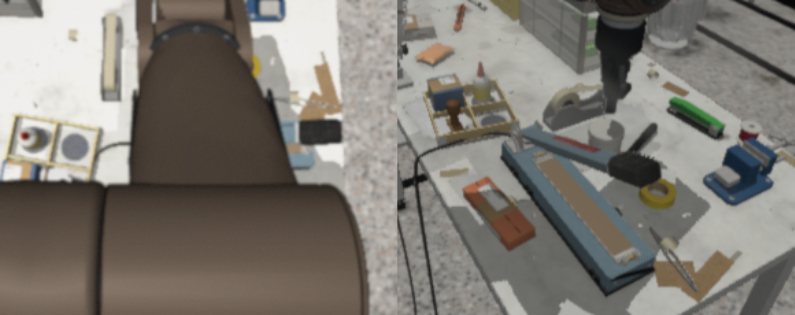

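The side view shows the shut fingertips at (610,108), just above the jar lid at (605,130), clear of the lever and the dispenser. In the top view the arm hides the jar. I'll hold here for over 2 s.

```bash
python3 -m creep '[{"claw":1,"travel":[0,0,0],"twist":[0,0,0]},{"claw":1,"travel":[0,0,0],"twist":[0,0,0]},{"claw":1,"travel":[0,0,0],"twist":[0,0,0]},{"claw":1,"travel":[0,0,0],"twist":[0,0,0]},{"claw":1,"travel":[0,0,0],"twist":[0,0,0]},{"claw":1,"travel":[0,0,0],"twist":[0,0,0]},{"claw":1,"travel":[0,0,0],"twist":[0,0,0]},{"claw":1,"travel":[0,0,0],"twist":[0,0,0]}]'
python3 -m creep '[{"claw":1,"travel":[0,0,0],"twist":[0,0,0]},{"claw":1,"travel":[0,0,0],"twist":[0,0,0]},{"claw":1,"travel":[0,0,0],"twist":[0,0,0]},{"claw":1,"travel":[0,0,0],"twist":[0,0,0]},{"claw":1,"travel":[0,0,0],"twist":[0,0,0]},{"claw":1,"travel":[0,0,0],"twist":[0,0,0]},{"claw":1,"travel":[0,0,0],"twist":[0,0,0]},{"claw":1,"travel":[0,0,0],"twist":[0,0,0]}]'
python3 -m creep '[{"claw":1,"travel":[0,0,0],"twist":[0,0,0]},{"claw":1,"travel":[0,0,0],"twist":[0,0,0]},{"claw":1,"travel":[0,0,0],"twist":[0,0,0]},{"claw":1,"travel":[0,0,0],"twist":[0,0,0]},{"claw":1,"travel":[0,0,0],"twist":[0,0,0]},{"claw":1,"travel":[0,0,0],"twist":[0,0,0]},{"claw":1,"travel":[0,0,0],"twist":[0,0,0]},{"claw":1,"travel":[0,0,0],"twist":[0,0,0]}]'
python3 -m creep '[{"claw":1,"travel":[0,0,0],"twist":[0,0,0]},{"claw":1,"travel":[0,0,0],"twist":[0,0,0]},{"claw":1,"travel":[0,0,0],"twist":[0,0,0]},{"claw":1,"travel":[0,0,0],"twist":[0,0,0]},{"claw":1,"travel":[0,0,0],"twist":[0,0,0]},{"claw":1,"travel":[0,0,0],"twist":[0,0,0]},{"claw":1,"travel":[0,0,0],"twist":[0,0,0]},{"claw":1,"travel":[0,0,0],"twist":[0,0,0]}]'
python3 -m creep '[{"claw":1,"travel":[0,0,0.15],"twist":[0,0,0]},{"claw":1,"travel":[0,0,0.3],"twist":[0,0,0]},{"claw":1,"travel":[0,0,0.45],"twist":[0,0,0]},{"claw":1,"travel":[0,0,0.6],"twist":[0,0,0]},{"claw":1,"travel":[0,0,0.75],"twist":[0,0,0]},{"claw":1,"travel":[0,0,0.9],"twist":[0,0,0]},{"claw":1,"travel":[0,0,0.95],"twist":[0,0,0]},{"claw":1,"travel":[0,0,0.95],"twist":[0,0,0]}]'
```

```text
time: 5.1
ee_pos: [0.6592, 0.0721, 0.1041]
eef_rot: [-0.001, 0.84, 0.542, -0.002]
wrist_force: [-0.1, 0.1, 0.2]
finger_gap: 0.001
time: 5.77
ee_pos: [0.6592, 0.0721, 0.1041]
eef_rot: [-0.001, 0.84, 0.542, -0.002]
wrist_force: [0.3, 0.4, -0.3]
finger_gap: 0.001
time: 6.43
ee_pos: [0.6592, 0.0721, 0.1041]
eef_rot: [-0.001, 0.84, 0.542, -0.002]
wrist_force: [0.2, -0.1, 0.2]
finger_gap: 0.0
time: 7.1
ee_pos: [0.6592, 0.0721, 0.1041]
eef_rot: [-0.001, 0.84, 0.542, -0.002]
wrist_force: [0.8, 0.2, -0.2]
finger_gap: 0.003
time: 7.77
ee_pos: [0.6599, 0.0721, 0.2971]
eef_rot: [0.001, 0.84, 0.542, -0.0]
wrist_force: [0.2, 0.3, -0.9]
finger_gap: 0.002
```

```bash
python3 -m creep '[{"claw":1,"travel":[-0.1,0.14,0],"twist":[0,0,0]},{"claw":1,"travel":[-0.2,0.28,0],"twist":[0,0,0]},{"claw":1,"travel":[-0.3,0.42,0],"twist":[0,0,0]},{"claw":1,"travel":[-0.4,0.56,0],"twist":[0,0,0]},{"claw":1,"travel":[-0.5,0.7,0],"twist":[0,0,0]},{"claw":1,"travel":[-0.6,0.84,0],"twist":[0,0,0]},{"claw":1,"travel":[-0.675,0.945,0],"twist":[0,0,0]},{"claw":1,"travel":[-0.675,0.945,0],"twist":[0,0,0]}]'
python3 - <<'E'
from h import *
import h
# pad centre check in first top picture: grey disc on the bench inside the pocket
c=dict(np.load("top0.npz"));g=cv2.cvtColor(c["color"],cv2.COLOR_RGB2GRAY)
W=np.linalg.inv(c["cam_to_world"]);k=c["mtx"]@(W@np.array([.525,.261,0,1]))[:3];k=(k[:2]/k[2])
y,x=np.mgrid[0:384,0:512];m=(np.hypot(x-k[0],y-k[1])<15)&(g<135)
n,l,s,ce=cv2.connectedComponentsWithStats(m.astype(np.uint8));i=1+np.argmax(s[1:,4]);u,v=ce[i]
ray=c["cam_to_world"][:3,:3]@np.linalg.inv(c["mtx"])@[u,v,1];o=c["cam_to_world"][:3,3]
print("pad",s[i],k,(u,v),o-ray*o[2]/ray[2])
E
```

```text
time: 8.43
ee_pos: [0.5218, 0.2642, 0.2955]
eef_rot: [0.0, 0.839, 0.543, -0.002]
wrist_force: [1.1, 0.5, 0.5]
finger_gap: -0.004
pad [195 197  20  20 324] [204.43825522 207.07212422] (np.float64(204.29012345679013), np.float64(206.9320987654321)) [0.52535675 0.2613921  0.        ]
```

The pad centre (0.525, 0.261) agrees with the tray fit. Descending.

```bash
python3 -m creep '[{"claw":1,"travel":[0.015,-0.015,-0.1],"twist":[0,0,0]},{"claw":1,"travel":[0.015,-0.015,-0.25],"twist":[0,0,0]},{"claw":1,"travel":[0.015,-0.015,-0.4],"twist":[0,0,0]},{"claw":1,"travel":[0.015,-0.015,-0.5],"twist":[0,0,0]},{"claw":1,"travel":[0.015,-0.015,-0.6],"twist":[0,0,0]},{"claw":1,"travel":[0.015,-0.015,-0.65],"twist":[0,0,0]},{"claw":1,"travel":[0.015,-0.015,-0.65],"twist":[0,0,0]},{"claw":1,"travel":[0.015,-0.015,-0.65],"twist":[0,0,0]}]'
```

```text
time: 9.1
ee_pos: [0.5248, 0.2609, 0.1651]
eef_rot: [-0.0, 0.839, 0.543, -0.002]
wrist_force: [-0.1, -0.2, -0.7]
finger_gap: -0.003
```

```bash
python3 -m creep '[{"claw":1,"travel":[0,0,-0.1],"twist":[0,0,0]},{"claw":1,"travel":[0,0,-0.2],"twist":[0,0,0]},{"claw":1,"travel":[0,0,-0.3],"twist":[0,0,0]},{"claw":1,"travel":[0,0,-0.4],"twist":[0,0,0]},{"claw":1,"travel":[0,0,-0.48],"twist":[0,0,0]},{"claw":1,"travel":[0,0,-0.54],"twist":[0,0,0]},{"claw":1,"travel":[0,0,-0.54],"twist":[0,0,0]},{"claw":1,"travel":[0,0,-0.54],"twist":[0,0,0]}]'
python3 - <<'E'
from h import *
a=cams.capture("side")["color"][100:300,100:360,::-1]
cv2.imwrite("pics/pocket.png",cv2.resize(a,None,fx=2.5,fy=2.5))
o=r.get_obs();print(o["time"],o["ee_pos"],o["wrist_force"])
E
```

```text
time: 9.77
ee_pos: [0.5252, 0.2611, 0.0577]
eef_rot: [-0.0, 0.839, 0.543, -0.002]
wrist_force: [0.0, 0.4, -0.1]
finger_gap: 0.003
9.8167 [0.52538916 0.26113979 0.05815187] [-0.43929829  0.34500608  0.37885711]
```

View pics/pocket.png

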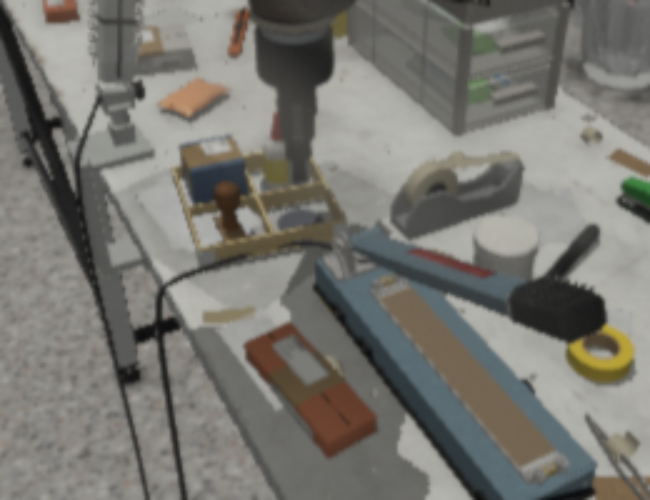

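The fingertips (298,180) hover above the pad (300,220), and the glue, stamp and cube are untouched. I'll hold, then draw up.

```bash
python3 -m creep '[{"claw":1,"travel":[0,0,0],"twist":[0,0,0]},{"claw":1,"travel":[0,0,0],"twist":[0,0,0]},{"claw":1,"travel":[0,0,0],"twist":[0,0,0]},{"claw":1,"travel":[0,0,0],"twist":[0,0,0]},{"claw":1,"travel":[0,0,0],"twist":[0,0,0]},{"claw":1,"travel":[0,0,0],"twist":[0,0,0]},{"claw":1,"travel":[0,0,0],"twist":[0,0,0]},{"claw":1,"travel":[0,0,0],"twist":[0,0,0]}]'
python3 -m creep '[{"claw":1,"travel":[0,0,0],"twist":[0,0,0]},{"claw":1,"travel":[0,0,0],"twist":[0,0,0]},{"claw":1,"travel":[0,0,0],"twist":[0,0,0]},{"claw":1,"travel":[0,0,0],"twist":[0,0,0]},{"claw":1,"travel":[0,0,0],"twist":[0,0,0]},{"claw":1,"travel":[0,0,0],"twist":[0,0,0]},{"claw":1,"travel":[0,0,0],"twist":[0,0,0]},{"claw":1,"travel":[0,0,0],"twist":[0,0,0]}]'
python3 -m creep '[{"claw":1,"travel":[0,0,0],"twist":[0,0,0]},{"claw":1,"travel":[0,0,0],"twist":[0,0,0]},{"claw":1,"travel":[0,0,0],"twist":[0,0,0]},{"claw":1,"travel":[0,0,0],"twist":[0,0,0]},{"claw":1,"travel":[0,0,0],"twist":[0,0,0]},{"claw":1,"travel":[0,0,0],"twist":[0,0,0]},{"claw":1,"travel":[0,0,0],"twist":[0,0,0]},{"claw":1,"travel":[0,0,0],"twist":[0,0,0]}]'
python3 -m creep '[{"claw":1,"travel":[0,0,0],"twist":[0,0,0]},{"claw":1,"travel":[0,0,0],"twist":[0,0,0]},{"claw":1,"travel":[0,0,0],"twist":[0,0,0]},{"claw":1,"travel":[0,0,0],"twist":[0,0,0]},{"claw":1,"travel":[0,0,0],"twist":[0,0,0]},{"claw":1,"travel":[0,0,0],"twist":[0,0,0]},{"claw":1,"travel":[0,0,0],"twist":[0,0,0]},{"claw":1,"travel":[0,0,0],"twist":[0,0,0]}]'
python3 -m creep '[{"claw":1,"travel":[0,0,0.15],"twist":[0,0,0]},{"claw":1,"travel":[0,0,0.3],"twist":[0,0,0]},{"claw":1,"travel":[0,0,0.45],"twist":[0,0,0]},{"claw":1,"travel":[0,0,0.6],"twist":[0,0,0]},{"claw":1,"travel":[0,0,0.75],"twist":[0,0,0]},{"claw":1,"travel":[0,0,0.9],"twist":[0,0,0]},{"claw":1,"travel":[0,0,0.95],"twist":[0,0,0]},{"claw":1,"travel":[0,0,0.95],"twist":[0,0,0]}]'
python3 -m creep '[{"claw":1,"travel":[0,0,0.1],"twist":[0,0,0]},{"claw":1,"travel":[0,0,0.2],"twist":[0,0,0]},{"claw":1,"travel":[0,0,0.3],"twist":[0,0,0]},{"claw":1,"travel":[0,0,0.3],"twist":[0,0,0]},{"claw":1,"travel":[0,0,0.3],"twist":[0,0,0]},{"claw":1,"travel":[0,0,0.3],"twist":[0,0,0]},{"claw":1,"travel":[0,0,0.3],"twist":[0,0,0]},{"claw":1,"travel":[0,0,0.3],"twist":[0,0,0]}]'
python3 - <<'E'
from h import *
a=np.load("side0.npz")["color"];c=cams.capture("side")
for l in("jar_top","cube_top","glue_top","stamp_top","tape_top","slim_top"):
    d=spotter.trace(l,"side");print(l,[(round(x["conf"],2),np.round(x["xy"])) for x in d[:1]])
o=r.get_obs();print(o["time"],o["ee_pos"],np.abs(o["joint_velocities"]).max());
if o["ee_pos"][2]>.27: print(r.job_done())
E
```

```text
time: 10.48
ee_pos: [0.5254, 0.2611, 0.0582]
eef_rot: [0.0, 0.839, 0.543, -0.002]
wrist_force: [-0.4, 0.0, 0.3]
finger_gap: -0.001
time: 11.15
ee_pos: [0.5254, 0.2612, 0.0581]
eef_rot: [0.0, 0.839, 0.543, -0.002]
wrist_force: [-1.0, -0.0, -0.2]
finger_gap: -0.0
time: 11.82
ee_pos: [0.5254, 0.2612, 0.0581]
eef_rot: [0.0, 0.839, 0.543, -0.002]
wrist_force: [-0.3, -0.7, 0.1]
finger_gap: -0.001
time: 12.48
ee_pos: [0.5254, 0.2612, 0.0582]
eef_rot: [0.0, 0.839, 0.543, -0.002]
wrist_force: [-0.5, 0.4, 0.1]
finger_gap: -0.002
time: 13.15
ee_pos: [0.5261, 0.2614, 0.2508]
eef_rot: [0.001, 0.839, 0.543, 0.001]
wrist_force: [0.5, -0.3, -0.7]
finger_gap: -0.008
time: 13.82
ee_pos: [0.5258, 0.2613, 0.3094]
eef_rot: [0.0, 0.839, 0.543, -0.0]
wrist_force: [-0.9, -0.2, 0.5]
finger_gap: -0.003
jar_top [(0.72, array([303., 196.]))]
cube_top [(0.97, array([184., 167.]))]
glue_top [(0.77, array([211., 162.]))]
stamp_top [(0.63, array([193., 183.]))]
tape_top [(0.81, array([340., 245.]))]
slim_top [(0.61, array([222., 257.]))]
14.1667 [0.52608406 0.26144475 0.31071869] 0.0023900313652381565
the job is handed in; nothing more can be done
None
```

The job is done and handed in at about 14 s. The jar was the item left out, so I pointed at it first, with the shut fingertips about 38 mm above its lid, for about 2.7 s. I then pointed at the empty pocket, about 33 mm above the rim, for about 2.7 s, and drew the hand straight up to 0.31 m.

- **Travel:** between the points the hand moved at about 0.30 m. I retracted it first, because a tall post stood between the start pose and the tray.
- **Contact:** the wrist force readings stayed within about 1.2 N.
- **Things in place:** afterwards the network found all six checked objects within about 4 px of where they were, which is its normal scatter. I did not recheck the tweezers or the tray.
- **Disagreement:** the two cameras differed by 3–5 mm in x on the jar and tray. I aimed near the top camera's values, which the pad position confirmed for the pocket.

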